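# Feed one cork ferrule and slide it onto the green felt

### The job

Press the red plunger of the ferrule feeder all the way down once and let it spring back, so that a single cork-wrapped ferrule comes out on the bench. Then push that ferrule along the bench with closed fingertips, never lifting or toppling it, until it stands wholly on the green felt (not the grey one). Leave the other two ferrules in the feeder and do not disturb the other things on the bench.

Things in the scene. Friction and masses are not known exactly. Their poses are not given: they have to be found in the camera images.
- feeder: Green ferrule feeder fixed to the bench. Origin: on the bench, on the magazine's upright axis; outlet towards its own -x. Magazine: open-topped well, 32 mm square inside, x = -20 to 20, y = -21 to 21 mm, 58 mm high; outlet 19 mm high in its front face (x = -20 mm). Behind it the housing, x = 20 to 92, y = -24 to 24 mm, 58 mm high, plunger on its roof at x = 60; feet 4 mm high reach y = +-41 mm
- outlet (a point): Point on the bench 50 mm in front of the magazine's axis, where the centre of the fed ferrule comes to stand after a full press. The press drives a slide bar out of the outlet behind the lowest ferrule; the bar goes back in as the plunger comes up, and the stack drops down. A second press would feed a second ferrule
- plunger_top (a point): Centre of the top face of the plunger's red round button, 28 mm in diameter, 8 mm thick, on a 10 mm stem; 94.5 mm above the bench when up. It moves straight down
- plunger (a joint): Plunger travel in m: 0 = up, 0.026 = fully down against its stop. A spring brings it up by itself; pressing takes about 2 N at first and 4 to 6 N near the bottom at up to 50 mm/s (more if pressed faster, or at the stop). The slide bar moves 2 mm per mm of plunger
- ferrule1: Lowest ferrule of the stack, the one that will be fed: brass ring wrapped with tan cork, outer diameter 30 mm, 16 mm tall, about 35 g, standing on end on the bench. Origin at the centre of its underside, z up along its axis. It slides on the bare bench and felt alike
- ferrule2: Second ferrule of the stack, same as the first, standing on it; drops by 16 mm when the first is fed; must stay in the magazine
- ferrule3: Top ferrule of the stack, same as the others; must stay in the magazine
- green_felt: Green square of felt, 84 x 84 mm, let in flush with the bench (less than 1 mm thick, no step to push over). Origin at its centre on the bench surface, x and y along its edges. It lies on one side of the feeder's outlet, left or right
- grey_felt: Grey square of felt, 84 x 84 mm, the same but not the goal; on the other side of the outlet
- cap: Black hard rubber mouthpiece cap, standing, 34 mm diameter, 50 mm tall, origin at the centre of its underside. Leave alone
- pad_cup: Small bright metal key pad cup with a short arm, 28 mm diameter, 20 mm tall, origin under the cup's centre. Leave alone
- rod: Burnishing rod lying on the bench: wooden handle 85 x 18 x 18 mm centred at the origin (underside), steel rod 8 mm thick that ends at x = 150 mm along its own x. Leave alone
- jar: Amber jar with a black cap, 56 mm diameter, 65 mm tall, origin under its centre. Leave alone
- mandrel: Tapered wooden mandrel on a round foot 48 mm in diameter, 70 mm tall, origin under its centre. Leave alone
- pad_tray: Low aluminium tray with three compartments, 80 x 120 x 22 mm, origin under its centre. Leave alone

How it is judged:
By the outcome, as a careful person would: the job done as asked, in the order asked, and still so for the second after the job is handed in, with the robot touching nothing.
It also fails if it takes over 46 s, if anything falls off the work surface, if the arm or the gripper's body presses on something with over 40 N, if the wrist force passes 120 N, or if a joint passes its speed limit or range.

### The arm

A 6-joint arm with a two-finger parallel gripper is mounted at the origin on the work surface. World frame = base frame: x ahead of the robot, y to its left, z up, the work surface at z = 0. Lengths are in mm, angles in rad, forces in N, time in s.
With the tool pointing down it reaches from about 350 to 975 mm from the base axis. Payload 4.9 kg.
Tool frame: the origin (TCP) lies midway between the tips of the shut fingers; the grasp point (between the pads) lies 19 mm behind it; z points along the fingers, y is the direction in which the jaws open and shut (so a half turn about z gives the same grasp; the last joint's range is limited). The gripper opens to 85 mm and grips with 20 to 120 N. Pads are 22 mm wide; open, the fingers measure 114 mm over their backs; the gripper's body (76 mm by 85 mm) begins 54 mm behind the grasp point. The pads swing forward as they close: fully open they stand 13 mm farther back than shut.
Start: joints at [-1.282, 0.053, 1.613, -0, 1.476, -0.119], TCP at [247.862, -573.73, 231.304] pointing down, gripper open.
Joint ranges: [-3.01, 3.01], [-1.01, 2.22], [0.06, 2.58], [-1.02, 4.17], [0.09, 2.62], [-3.14, 3.14]. Speed limits (rad/s): [2.57, 2.57, 3.14, 3.14, 3.14, 3.14].

### API

Orientations are given as a 3x3 rotation matrix whose columns are the frame's x, y, z axes.
In Python, from station import read_state, grab_frame, hand_in gives the robot as it stands.
- The arm moves only by the tool arm_command, never from a script. Its argument "deltas" is a list of rows, each an object of numbers: "tx", "ty", "tz": the shift along the tool's x, y, z in cm; "wx", "wy", "wz": the turn, a rotation vector about the tool's x, y, z in degrees. A call has 1 to 20 rows; each row is the pose to reach, as a shift and turn from the pose measured when the call began, along the tool's axes at that moment; what a row does not reach only later rows make up. A row lasts 1/10 s, in which the tool goes at most 50 mm and 8.59 degrees, less where a joint would pass 70% of its speed; a pose out of reach is approached as far as the arm can. A call with a gripper value outside its range is refused whole. "gripper" is the opening, from 0 (shut) to 1 (fully open), set as the call begins (left out, the last holds). The fingers move at their own pace and stop on an object; the grip force is fixed at half the most. Time passes only in rows, so rows that repeat a pose let the fingers close. It gives the time, the measured TCP pose, the force and the opening at its end, in the units of the state.
- read_state(): the state, without advancing time (a new reading comes with each control period).
- grab_frame(name): name is "scene" or "top" or "wrist"; returns a dict with "frame" (384x512x3 uint8, red, green, blue), "range_z" (384x512 float32, mm along the optical axis (not along the pixel's ray), 0 where there is no reading), "K" (3x3 intrinsics, pixels), "k1" (the pictures are not rectified: a ray, as slopes to the right and down, at radius r is drawn at 1 + k1 r^2 times it, then the intrinsics apply), "R" (3x3) and "t" (3): a world point X has camera coordinates R X + t; the wrist camera has in their place "mount" (4x4, takes a point from camera to tool coordinates, whose origin is the TCP and whose axes are the flange's). Camera axes: x right, y down, z forward; pixel columns grow to the right and rows downward; lengths in mm; the calibration is good to about 2 mm. A picture is of the moment at which its call begins: read the wrist's pose just before it.
- hand_in(): hands the job in, once; it reports no verdict.
The state is a dict: "t": time; "joint_positions": joint angles; "joint_vel": joint speeds; "joint_efforts": joint torques, N m; "eef_pos": TCP position; "ee_rot": TCP orientation; "contact_force": force on the tool from outside, world axes, zero at the start; "torque": the same for the moment, N m; "gripper_width": finger opening in mm.
Only numpy, scipy, OpenCV 4.12 (cv2) and the standard library are available. Lean on these libraries where they do the work, as an engineer would, in place of code of your own. Each camera call takes 0.05 s, during which the arm holds its last target.

## Working session

There is one attempt and no reset: what is moved stays moved. The work goes in short steps, Python scripts to look and compute and a tool call to move; the robot and the scene stay as the last step left them, time stands still between calls to the robot, and variables do not carry over. Pictures are saved under pics/ and viewed, and the job is handed in when it is done.

Besides the shell and the picture viewer there is one more tool, called after "Request:" as name([rows], argument=value, ...), one row to a line, values as JSON. arm_command: Moves the arm, as the interface text tells. Its arguments: {"type":"object","properties":{"deltas":{"type":"array"},"gripper":{"type":"number"}},"required":["deltas"]}

```bash
ls; mkdir -p pics; python3 - <<'E'
from station import *
import cv2,json,pickle
s=read_state();print({k:s[k] for k in('t','eef_pos','ee_rot','gripper_width','contact_force')})
d={}
for n in('scene','top'):
    f=grab_frame(n);d[n]=f;cv2.imwrite(f'pics/{n}0.png',f['frame'][:,:,::-1]);print(n,f['K'],f['k1'],f['R'],f['t'])
pickle.dump(d,open('f0.pkl','wb'))
E
```

```text
pics
{'t': 0.0, 'eef_pos': array([ 247.68959282, -573.14319656,  230.07021835]), 'ee_rot': array([[ 9.17998863e-01,  3.96582559e-01, -6.02002295e-04],
       [ 3.96582947e-01, -9.17996757e-01,  1.97984428e-03],
       [ 2.32535556e-04, -2.05623864e-03, -9.99997859e-01]]), 'gripper_width': 85.30084511634581, 'contact_force': array([ 0.33694105,  0.1764728 , -0.80383422])}
scene [[411.53626122   0.         250.19321245]
 [  0.         411.53626122 189.91108681]
 [  0.           0.           1.        ]] -0.04053866122810066 [[-0.42708165  0.90407614  0.01573525]
 [ 0.47256149  0.23800485 -0.84855131]
 [-0.77090006 -0.35496483 -0.52887907]] [ 246.35582108 -207.43793016 1574.14304727]
top [[455.95904894   0.         263.53875912]
 [  0.         455.95904894 192.80942309]
 [  0.           0.           1.        ]] 0.0414607174643981 [[ 0.02272088 -0.99971506  0.0073181 ]
 [-0.99310363 -0.02341156 -0.11487856]
 [ 0.11501716 -0.00465749 -0.99335259]] [  -6.46075818  618.19766879 1322.8396246 ]
```

View pics/scene0.png

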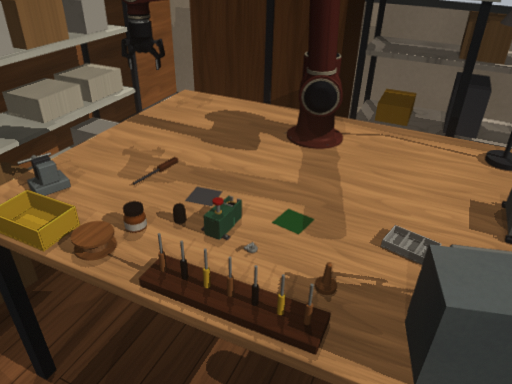

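View pics/top0.png

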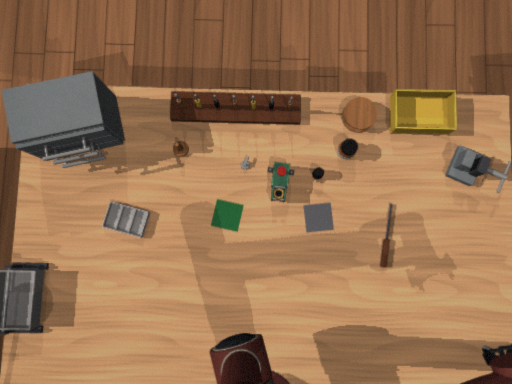

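The top view shows the feeder at about (280,182), with its red plunger at (282,171) and its outlet facing down towards the robot. The green felt is at (227,215), the grey felt at (319,217), the cap at (318,174) and the pad cup at (247,162). Next I'll measure these.

```bash
cat > h.py <<'E'
import numpy as np,cv2,pickle
def ray(f,uv):
    K=f['K'];d=np.array([f['k1'],0,0,0,0.]);
    n=cv2.undistortPoints(np.array(uv,float).reshape(-1,1,2),K,d).reshape(-1,2)
    r=np.c_[n,np.ones(len(n))]@f['R']; c=-f['R'].T@f['t']; return c,r
def onz(f,uv,z):
    c,r=ray(f,uv); return c+r*((z-c[2])/r[:,2])[:,None]
def proj(f,X):
    return cv2.projectPoints(np.array(X,float).reshape(-1,1,3),cv2.Rodrigues(f['R'])[0],f['t'],f['K'],np.array([f['k1'],0,0,0,0.]))[0].reshape(-1,2)
def comps(m,mn=15):
    n,l,s,c=cv2.connectedComponentsWithStats(m.astype(np.uint8)); return [(s[i,4],c[i],l==i) for i in range(1,n) if s[i,4]>=mn]
E
python3 - <<'E'
from h import *
d=pickle.load(open('f0.pkl','rb'))
for n in d:
    f=d[n];hsv=cv2.cvtColor(f['frame'],cv2.COLOR_RGB2HSV);H,S,V=[hsv[...,i].astype(int) for i in range(3)]
    print(n)
    for nm,m,z in(('red',((H<5)|(H>174))&(S>190)&(V>120),94.5),('green',(H>45)&(H<95)&(S>80)&(V>25),0)):
        for a,c,mm in comps(m,20):
            ct=max(cv2.findContours(mm.astype(np.uint8),0,2)[0],key=cv2.contourArea)
            r=cv2.minAreaRect(ct); w=onz(f,[c],z)[0]
            print(nm,a,c.round(1),w.round(1),r, onz(f,cv2.boxPoints(r),z)[:,:2].round(0).tolist())
f=d['top'];
cv2.imwrite('pics/topz.png',cv2.resize(f['frame'][130:240,200:350,::-1],None,fx=5,fy=5,interpolation=2))
f=d['scene'];
cv2.imwrite('pics/scz.png',cv2.resize(f['frame'][180:270,160:320,::-1],None,fx=5,fy=5,interpolation=2))
E
```

```text
scene
red 32 [218.2 200.2] [681.8 -39.3  94.5] ((218.0, 200.0), (4.0, 8.0), 90.0) [[678.0, -53.0], [669.0, -35.0], [685.0, -27.0], [694.0, -44.0]]
green 628 [224.6 217.4] [623.5 -54.5   0. ] ((225.4961395263672, 215.28074645996094), (27.53961753845215, 40.432373046875), 52.12501525878906) [[650.0, -113.0], [499.0, -93.0], [578.0, -1.0], [711.0, -26.0]]
green 504 [292.8 221. ] [556.6 116.9   0. ] ((292.4794006347656, 220.54641723632812), (34.42023849487305, 18.885438919067383), 23.96249008178711) [[585.0, 71.0], [500.0, 59.0], [524.0, 160.0], [605.0, 166.0]]
top
red 51 [281.3 170.8] [676.1 -41.2  94.5] ((281.5, 170.5), (7.0, 7.0), 90.0) [[687.0, -32.0], [687.0, -52.0], [667.0, -52.0], [667.0, -32.0]]
green 235 [280.2 176.4] [674.3 -42.2   0. ] ((280.5430908203125, 175.8959503173828), (16.03058624267578, 25.22145652770996), 4.085616588592529) [[638.0, -17.0], [716.0, -21.0], [714.0, -70.0], [636.0, -66.0]]
green 710 [226.8 215. ] [551.7 117.7   0. ] ((226.73593139648438, 214.97750854492188), (26.90818977355957, 26.458471298217773), 12.994616508483887) [[521.0, 166.0], [600.0, 150.0], [583.0, 70.0], [504.0, 86.0]]
```

View pics/topz.png

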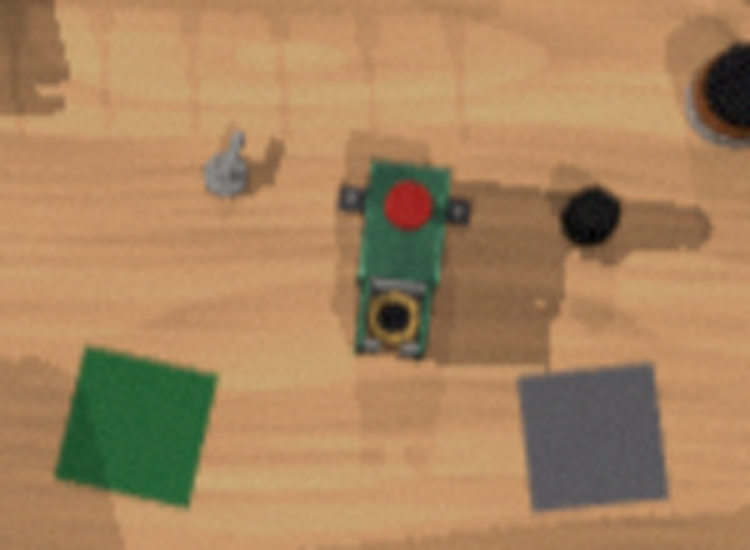

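View pics/scz.png

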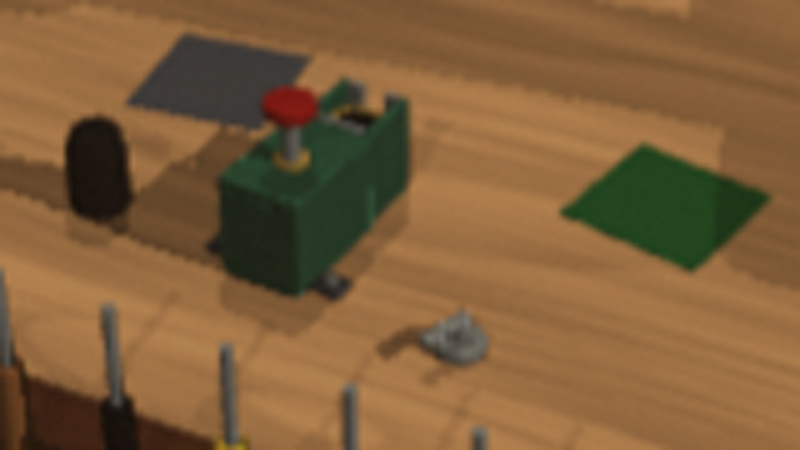

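```bash
python3 - <<'E'
from h import *
f=pickle.load(open('f0.pkl','rb'))['top']
z=lambda p:[(200+(x+.5)/5-.5,130+(y+.5)/5-.5) for x,y in p]
print('ferr3',onz(f,z([(394,317)]),48))
print('roof rear L/R',onz(f,z([(373,161),(451,170)]),58))
print('mag front L/R',onz(f,z([(357,353),(424,357)]),58))
print('feet',onz(f,z([(352,198),(458,211)]),4))
print('green c',onz(f,z([(86,346),(217,375),(188,507),(56,477)]),0))
print('grey c',onz(f,z([(518,379),(653,364),(667,496),(533,510)]),0))
print('cap',onz(f,z([(591,215)]),50),'padcup',onz(f,z([(226,173),(238,135)]),15))
f=pickle.load(open('f0.pkl','rb'))['scene']
z=lambda p:[(160+(x+.5)/5-.5,180+(y+.5)/5-.5) for x,y in p]
print('scene red',onz(f,z([(290,104)]),94.5))
E
```

```text
ferr3 [[617.2196113  -35.97504024  48.        ]]
roof rear L/R [[708.4986585  -21.42918537  58.        ]
 [704.20809276 -67.58605995  58.        ]]
mag front L/R [[594.35324997 -14.35937095  58.        ]
 [592.92354036 -53.59243693  58.        ]]
feet [[695.20208171 -10.45947666   4.        ]
 [688.67846873 -75.62239007   4.        ]]
green c [[600.562658   149.77293809   0.        ]
 [584.67044851  69.43840235   0.        ]
 [504.11737754  84.72443018   0.        ]
 [520.43109874 165.13112894   0.        ]]
grey c [[ 586.52161054 -114.10560439    0.        ]
 [ 597.6527463  -196.33661525    0.        ]
 [ 517.51385003 -205.24066724    0.        ]
 [ 507.12815085 -124.1695712     0.        ]]
cap [[ 680.58518569 -151.48003503   50.        ]] padcup [[706.9150696   66.798202    15.        ]
 [730.58998126  60.11968673  15.        ]]
scene red [[683.35390679 -39.96479099  94.5       ]]
```

Request:
arm_command([
  {"tx": 2,"ty": -1,"tz": 0,"wz": 3},
  {"tx": 6,"ty": -3.2,"tz": 1,"wz": 8},
  {"tx": 10,"ty": -5.3,"tz": 2,"wz": 14},
  {"tx": 14,"ty": -7.4,"tz": 3,"wz": 17.7},
  {"tx": 18,"ty": -9.5,"tz": 4,"wz": 17.7},
  {"tx": 22,"ty": -11.6,"tz": 5,"wz": 17.7},
  {"tx": 26,"ty": -13.7,"tz": 6,"wz": 17.7},
  {"tx": 30,"ty": -15.8,"tz": 7,"wz": 17.7},
  {"tx": 34,"ty": -17.9,"tz": 8,"wz": 17.7},
  {"tx": 38,"ty": -20,"tz": 9,"wz": 17.7},
  {"tx": 42,"ty": -22.1,"tz": 10,"wz": 17.7},
  {"tx": 46,"ty": -24.2,"tz": 10,"wz": 17.7},
  {"tx": 50,"ty": -26.3,"tz": 10,"wz": 17.7},
  {"tx": 54,"ty": -28.4,"tz": 10,"wz": 17.7},
  {"tx": 57.5,"ty": -30.3,"tz": 10,"wz": 17.7},
  {"tx": 60,"ty": -31.6,"tz": 10,"wz": 17.7},
  {"tx": 60.5,"ty": -31.8,"tz": 10,"wz": 17.7},
  {"tx": 60.5,"ty": -31.8,"tz": 10,"wz": 17.7},
  {"tx": 60.5,"ty": -31.8,"tz": 10,"wz": 17.7},
], gripper=0)

```text
$.deltas[0]: bad value
```

```bash
python3 - <<'E'
from station import *
from h import *
s=read_state();print({k:s[k] for k in('t','eef_pos','ee_rot','gripper_width','contact_force')})
f=grab_frame('wrist');print(f['mount'],f['K'],f['k1']);cv2.imwrite('pics/w1.png',f['frame'][:,:,::-1])
M=f['mount'];Rw=s['ee_rot']@M[:3,:3];tw=s['ee_rot']@M[:3,3]+s['eef_pos']
f['R']=Rw.T;f['t']=-Rw.T@tw;pickle.dump(f,open('w1.pkl','wb'))
hsv=cv2.cvtColor(f['frame'],cv2.COLOR_RGB2HSV);H,S,V=[hsv[...,i].astype(int) for i in range(3)]
for a,c,mm in comps(((H<5)|(H>174))&(S>190)&(V>100),100): print(a,c,onz(f,[c],94.5))
E
```

```text
{'t': 0.1, 'eef_pos': array([ 247.71397416, -573.20555405,  230.2110901 ]), 'ee_rot': array([[ 9.18008057e-01,  3.96561407e-01, -5.08082640e-04],
       [ 3.96561666e-01, -9.18006409e-01,  1.75413787e-03],
       [ 2.29200261e-04, -1.81179879e-03, -9.99998332e-01]]), 'gripper_width': 85.3222917351875, 'contact_force': array([ 0.36130792, -0.18113376,  0.3480773 ])}
[[-3.38024531e-04 -9.57246623e-01 -2.89272861e-01  7.51959724e+01]
 [ 9.99999839e-01 -4.55224600e-04  3.37873849e-04 -2.42919957e-01]
 [-4.55112723e-04 -2.89272700e-01  9.57246623e-01 -1.42591711e+02]
 [ 0.00000000e+00  0.00000000e+00  0.00000000e+00  1.00000000e+00]] [[275.62542991   0.         253.29853108]
 [  0.         275.62542991 191.90253568]
 [  0.           0.           1.        ]] 0.014148577690539066
```

View pics/w1.png

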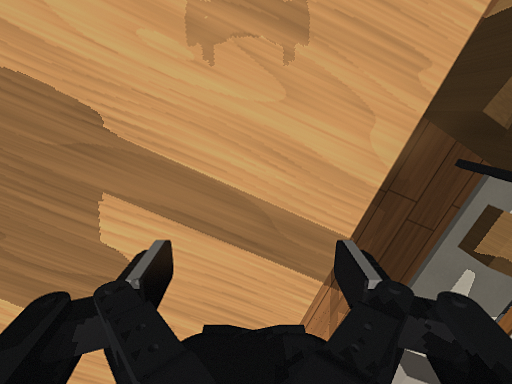

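The call was refused, so nothing moved, and the wrist view still shows bare bench and the open fingers. A row probably needs all six keys, so I'll include them.

Request:
arm_command([
  {"tx": 2,"ty": -1,"tz": 0,"wx": 0,"wy": 0,"wz": 3},
  {"tx": 6,"ty": -3.2,"tz": 1,"wx": 0,"wy": 0,"wz": 8},
  {"tx": 10,"ty": -5.3,"tz": 2,"wx": 0,"wy": 0,"wz": 14},
  {"tx": 14,"ty": -7.4,"tz": 3,"wx": 0,"wy": 0,"wz": 17.7},
  {"tx": 18,"ty": -9.5,"tz": 4,"wx": 0,"wy": 0,"wz": 17.7},
  {"tx": 22,"ty": -11.6,"tz": 5,"wx": 0,"wy": 0,"wz": 17.7},
  {"tx": 26,"ty": -13.7,"tz": 6,"wx": 0,"wy": 0,"wz": 17.7},
  {"tx": 30,"ty": -15.8,"tz": 7,"wx": 0,"wy": 0,"wz": 17.7},
  {"tx": 34,"ty": -17.9,"tz": 8,"wx": 0,"wy": 0,"wz": 17.7},
  {"tx": 38,"ty": -20,"tz": 9,"wx": 0,"wy": 0,"wz": 17.7},
  {"tx": 42,"ty": -22.1,"tz": 10,"wx": 0,"wy": 0,"wz": 17.7},
  {"tx": 46,"ty": -24.2,"tz": 10,"wx": 0,"wy": 0,"wz": 17.7},
  {"tx": 50,"ty": -26.3,"tz": 10,"wx": 0,"wy": 0,"wz": 17.7},
  {"tx": 54,"ty": -28.4,"tz": 10,"wx": 0,"wy": 0,"wz": 17.7},
  {"tx": 57.5,"ty": -30.3,"tz": 10,"wx": 0,"wy": 0,"wz": 17.7},
  {"tx": 60,"ty": -31.6,"tz": 10,"wx": 0,"wy": 0,"wz": 17.7},
  {"tx": 60.5,"ty": -31.8,"tz": 10,"wx": 0,"wy": 0,"wz": 17.7},
  {"tx": 60.5,"ty": -31.8,"tz": 10,"wx": 0,"wy": 0,"wz": 17.7},
  {"tx": 60.5,"ty": -31.8,"tz": 10,"wx": 0,"wy": 0,"wz": 17.7},
], gripper=0)

```text
t: 2.05
eef_pos: [676.2, -42.1, 130.5]
ee_rot: [[0.995, 0.098, -0.002], [0.098, -0.995, 0.001], [-0.001, -0.001, -1.0]]
contact_force: [0.1, -0.6, -0.1]
gripper_width: -0.1
```

```bash
cat > w.py <<'E'
from station import *
from h import *
def wrist(tag):
    s=read_state();f=grab_frame('wrist');cv2.imwrite(f'pics/{tag}.png',f['frame'][:,:,::-1])
    M=f['mount'];Rw=s['ee_rot']@M[:3,:3];tw=s['ee_rot']@M[:3,3]+s['eef_pos']
    f['R']=Rw.T;f['t']=-Rw.T@tw;pickle.dump(f,open(tag+'.pkl','wb'));return s,f
E
python3 - <<'E'
from w import *
s,f=wrist('w2');print(s['t'],s['eef_pos'])
hsv=cv2.cvtColor(f['frame'],cv2.COLOR_RGB2HSV);H,S,V=[hsv[...,i].astype(int) for i in range(3)]
for a,c,mm in comps(((H<5)|(H>174))&(S>190)&(V>80),100): print(a,c,onz(f,[c],94.5))
E
```

```text
2.05 [676.22686641 -42.07704018 130.50641361]
1005 [253.54527363 213.8159204 ] [[681.33932945 -41.09052183  94.5       ]]
```

View pics/w2.png

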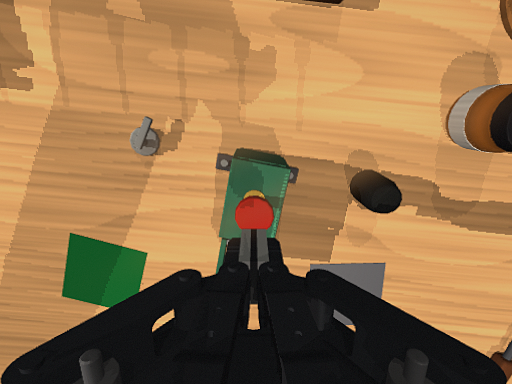

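The wrist view shows the red button at (254,214), directly under the shut fingertips and partly hidden by them. That agrees with the top view, so I'll press now, staying below 50 mm/s.

Request:
arm_command([
  {"tx": 0.1,"ty": -0.1,"tz": 1,"wx": 0,"wy": 0,"wz": 0},
  {"tx": 0.1,"ty": -0.1,"tz": 2,"wx": 0,"wy": 0,"wz": 0},
  {"tx": 0.1,"ty": -0.1,"tz": 2.8,"wx": 0,"wy": 0,"wz": 0},
  {"tx": 0.1,"ty": -0.1,"tz": 3.3,"wx": 0,"wy": 0,"wz": 0},
  {"tx": 0.1,"ty": -0.1,"tz": 3.6,"wx": 0,"wy": 0,"wz": 0},
  {"tx": 0.1,"ty": -0.1,"tz": 3.9,"wx": 0,"wy": 0,"wz": 0},
  {"tx": 0.1,"ty": -0.1,"tz": 4.2,"wx": 0,"wy": 0,"wz": 0},
  {"tx": 0.1,"ty": -0.1,"tz": 4.5,"wx": 0,"wy": 0,"wz": 0},
  {"tx": 0.1,"ty": -0.1,"tz": 4.8,"wx": 0,"wy": 0,"wz": 0},
  {"tx": 0.1,"ty": -0.1,"tz": 5.1,"wx": 0,"wy": 0,"wz": 0},
  {"tx": 0.1,"ty": -0.1,"tz": 5.4,"wx": 0,"wy": 0,"wz": 0},
  {"tx": 0.1,"ty": -0.1,"tz": 5.7,"wx": 0,"wy": 0,"wz": 0},
  {"tx": 0.1,"ty": -0.1,"tz": 5.9,"wx": 0,"wy": 0,"wz": 0},
  {"tx": 0.1,"ty": -0.1,"tz": 6.0,"wx": 0,"wy": 0,"wz": 0},
])

```text
t: 3.5
eef_pos: [677.1, -41.3, 70.5]
ee_rot: [[0.995, 0.097, -0.001], [0.097, -0.995, 0.001], [-0.001, -0.001, -1.0]]
contact_force: [-3.3, -0.0, 5.3]
gripper_width: 0.1
```

Request:
arm_command([
  {"tx": 0,"ty": 0,"tz": 0.1,"wx": 0,"wy": 0,"wz": 0},
  {"tx": 0,"ty": 0,"tz": 0.2,"wx": 0,"wy": 0,"wz": 0},
  {"tx": 0,"ty": 0,"tz": 0.25,"wx": 0,"wy": 0,"wz": 0},
])

```text
t: 3.8
eef_pos: [677.2, -41.3, 68.5]
ee_rot: [[0.995, 0.098, -0.001], [0.098, -0.995, 0.001], [-0.001, -0.001, -1.0]]
contact_force: [-4.8, -0.1, 8.1]
gripper_width: 0.0
```

Request:
arm_command([
  {"tx": 0,"ty": 0,"tz": 0.05,"wx": 0,"wy": 0,"wz": 0},
  {"tx": 0,"ty": 0,"tz": 0.08,"wx": 0,"wy": 0,"wz": 0},
])

```text
t: 4.0
eef_pos: [677.2, -41.3, 68.5]
ee_rot: [[0.995, 0.098, -0.002], [0.098, -0.995, 0.001], [-0.001, -0.001, -1.0]]
contact_force: [-6.0, -1.1, 8.7]
gripper_width: 0.1
```

Request:
arm_command([
  {"tx": 0,"ty": 0,"tz": 0.1,"wx": 0,"wy": 0,"wz": 0},
  {"tx": 0,"ty": 0,"tz": 0.2,"wx": 0,"wy": 0,"wz": 0},
  {"tx": 0,"ty": 0,"tz": 0.2,"wx": 0,"wy": 0,"wz": 0},
])

```text
t: 4.3
eef_pos: [677.3, -41.3, 68.5]
ee_rot: [[0.995, 0.098, -0.002], [0.098, -0.995, 0.001], [-0.002, -0.001, -1.0]]
contact_force: [-7.5, 0.3, 13.2]
gripper_width: -0.0
```

```bash
python3 - <<'E'
from w import *
f=grab_frame('top');pickle.dump(f,open('t3.pkl','wb'))
print(read_state()['eef_pos'],read_state()['contact_force'])
cv2.imwrite('pics/t3.png',cv2.resize(f['frame'][130:240,200:350,::-1],None,fx=5,fy=5,interpolation=2))
E
```

```text
[677.25617501 -41.29189749  68.41812487] [-7.34409361  0.42248491 12.82428733]
```

View pics/t3.png

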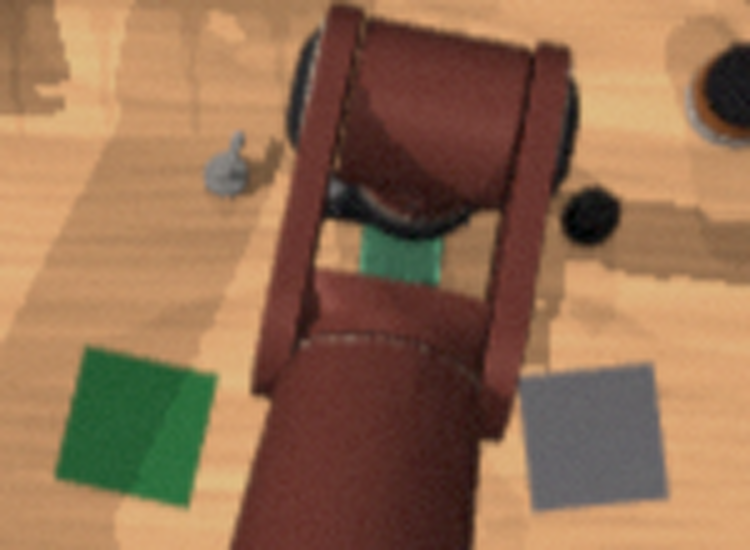

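The force climbed to 13 N while z stayed at 68.5, exactly the full 26 mm of travel, so the plunger is on its stop. The arm blocks the outlet in the top view. I'll lift, letting the plunger rise, and then move aside.

Request:
arm_command([
  {"tx": 0,"ty": 0,"tz": -0.4,"wx": 0,"wy": 0,"wz": 0},
  {"tx": 0,"ty": 0,"tz": -0.8,"wx": 0,"wy": 0,"wz": 0},
  {"tx": 0,"ty": 0,"tz": -1.3,"wx": 0,"wy": 0,"wz": 0},
  {"tx": 0,"ty": 0,"tz": -1.8,"wx": 0,"wy": 0,"wz": 0},
  {"tx": 0,"ty": 0,"tz": -2.3,"wx": 0,"wy": 0,"wz": 0},
  {"tx": 0,"ty": 0,"tz": -2.8,"wx": 0,"wy": 0,"wz": 0},
  {"tx": 0,"ty": 0,"tz": -4,"wx": 0,"wy": 0,"wz": 0},
  {"tx": 0,"ty": 0,"tz": -6,"wx": 0,"wy": 0,"wz": 0},
  {"tx": -2,"ty": 1,"tz": -7,"wx": 0,"wy": 0,"wz": 0},
  {"tx": -5,"ty": 3,"tz": -7,"wx": 0,"wy": 0,"wz": 0},
  {"tx": -9,"ty": 5,"tz": -7,"wx": 0,"wy": 0,"wz": 0},
  {"tx": -11,"ty": 6,"tz": -7,"wx": 0,"wy": 0,"wz": 0},
  {"tx": -11.5,"ty": 6,"tz": -7,"wx": 0,"wy": 0,"wz": 0},
  {"tx": -11.5,"ty": 6,"tz": -7,"wx": 0,"wy": 0,"wz": 0},
])

```text
t: 5.75
eef_pos: [568.7, -112.4, 139.2]
ee_rot: [[0.995, 0.097, -0.001], [0.097, -0.995, 0.001], [-0.001, -0.001, -1.0]]
contact_force: [0.3, -0.2, 0.0]
gripper_width: -0.2
```

```bash
python3 - <<'E'
from w import *
s,f=wrist('w4');print(s['t'],s['eef_pos'],s['contact_force'])
f=grab_frame('top');pickle.dump(f,open('t4.pkl','wb'))
cv2.imwrite('pics/t4.png',cv2.resize(f['frame'][130:240,200:350,::-1],None,fx=5,fy=5,interpolation=2))
E
```

```text
5.75 [ 568.74847414 -112.37488937  139.16052639] [ 0.2573627  -0.19082232  0.01231256]
```

View pics/w4.png

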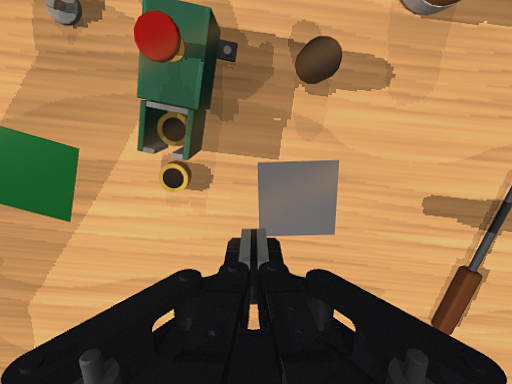

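View pics/t4.png

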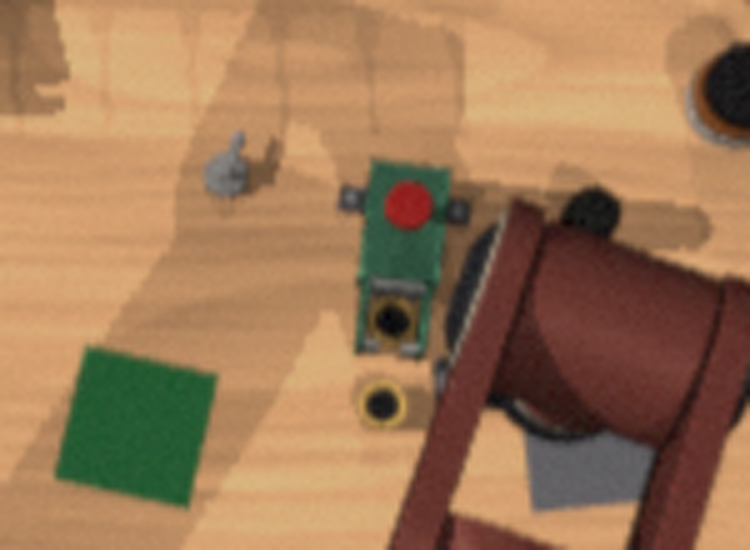

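Both views show one ferrule out, at (175,177) in the wrist view and zoomed (382,404) in the top view. The plunger is back up and the ferrule stack is still in the magazine.

```bash
python3 - <<'E'
from h import *
f=pickle.load(open('t4.pkl','rb'))
print(onz(f,[(200+382.5/5-.5,130+404.5/5-.5)],16))
f=pickle.load(open('w4.pkl','rb'))
print(onz(f,[(175,177)],16), onz(f,[(78,149),(71,222)],0))
f=pickle.load(open('w2.pkl','rb'))
print(onz(f,[(70,233),(148,252),(133,311),(63,293)],0).round(0))
E
```

```text
[[568.0594107  -30.95026153  16.        ]]
[[571.19886808 -33.48241473  16.        ]] [[586.57730067  68.85289233   0.        ]
 [504.75550124  83.35074091   0.        ]]
[[603. 150.   0.]
 [588.  67.   0.]
 [508.  85.   0.]
 [526. 165.   0.]]
```

Request:
arm_command([
  {"tx": 0.9,"ty": 0,"tz": 3,"wx": 0,"wy": 0,"wz": 0},
  {"tx": 0.9,"ty": 0,"tz": 6.5,"wx": 0,"wy": 0,"wz": 0},
  {"tx": 0.9,"ty": 0,"tz": 9.5,"wx": 0,"wy": 0,"wz": 0},
  {"tx": 0.9,"ty": 0,"tz": 11.5,"wx": 0,"wy": 0,"wz": 0},
  {"tx": 0.9,"ty": 0,"tz": 12.7,"wx": 0,"wy": 0,"wz": 0},
  {"tx": 0.9,"ty": -1,"tz": 13.2,"wx": 0,"wy": 0,"wz": 0},
  {"tx": 0.9,"ty": -2,"tz": 13.3,"wx": 0,"wy": 0,"wz": 0},
  {"tx": 0.9,"ty": -3,"tz": 13.3,"wx": 0,"wy": 0,"wz": 0},
  {"tx": 0.9,"ty": -3.5,"tz": 13.3,"wx": 0,"wy": 0,"wz": 0},
  {"tx": 0.9,"ty": -4,"tz": 13.3,"wx": 0,"wy": 0,"wz": 0},
  {"tx": 0.9,"ty": -4,"tz": 13.3,"wx": 0,"wy": 0,"wz": 0},
])

```text
t: 6.95
eef_pos: [574.9, -70.5, 6.9]
ee_rot: [[0.995, 0.099, 0.0], [0.099, -0.995, 0.001], [0.0, -0.001, -1.0]]
contact_force: [-0.5, 0.7, 0.6]
gripper_width: -0.0
```

```bash
python3 - <<'E'
from w import *
s,f=wrist('w5');print(s['t'],s['eef_pos'],s['contact_force'])
E
```

```text
6.95 [574.93038497 -70.49240764   6.89237544] [-0.49914401  0.68461044  0.64017635]
```

View pics/w5.png

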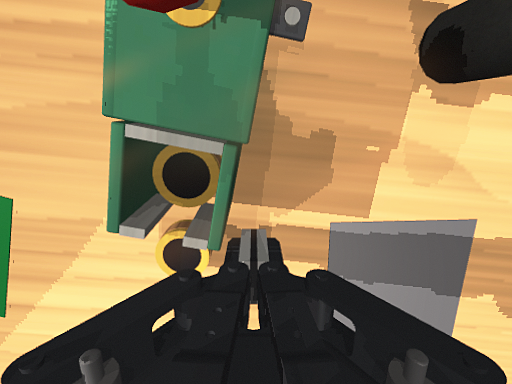

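```bash
python3 - <<'E'
from h import *
f=pickle.load(open('w5.pkl','rb'))
p=onz(f,[(182,254),(157,254),(207,254),(254,232),(238,238),(268,238)],16);print(p)
R=np.array([[.995,.099],[.099,-.995]])
print((p[:,:2]-[574.9,-70.5])@R)
E
```

```text
[[570.62750673 -31.48370104  16.        ]
 [569.31723487 -18.03674008  16.        ]
 [571.94898914 -44.95635862  16.        ]
 [587.42339991 -69.02419235  16.        ]
 [583.10849697 -60.89102365  16.        ]
 [584.69145502 -76.7905013   16.        ]]
[[ -0.3885172  -39.2441943 ]
 [ -0.36098857 -52.75363737]
 [ -0.40743531 -25.70807324]
 [ 12.60688787  -0.22861202]
 [  9.11874314  -8.74829027]
 [  9.11973812   7.22840284]]
```

The ferrule is centred on the pushing face to within 0.4 mm and about 39 mm ahead of the TCP. I'll push the first part.

Request:
arm_command([
  {"tx": 0,"ty": -0.5,"tz": 0.1,"wx": 0,"wy": 0,"wz": 0},
  {"tx": 0,"ty": -1,"tz": 0.1,"wx": 0,"wy": 0,"wz": 0},
  {"tx": 0,"ty": -1.3,"tz": 0.1,"wx": 0,"wy": 0,"wz": 0},
  {"tx": 0,"ty": -1.6,"tz": 0.1,"wx": 0,"wy": 0,"wz": 0},
  {"tx": 0,"ty": -2,"tz": 0.1,"wx": 0,"wy": 0,"wz": 0},
  {"tx": 0,"ty": -2.5,"tz": 0.1,"wx": 0,"wy": 0,"wz": 0},
  {"tx": 0,"ty": -3,"tz": 0.1,"wx": 0,"wy": 0,"wz": 0},
  {"tx": 0,"ty": -3.5,"tz": 0.1,"wx": 0,"wy": 0,"wz": 0},
  {"tx": 0,"ty": -4,"tz": 0.1,"wx": 0,"wy": 0,"wz": 0},
  {"tx": 0,"ty": -4.5,"tz": 0.1,"wx": 0,"wy": 0,"wz": 0},
  {"tx": 0,"ty": -5,"tz": 0.1,"wx": 0,"wy": 0,"wz": 0},
  {"tx": 0,"ty": -5.3,"tz": 0.1,"wx": 0,"wy": 0,"wz": 0},
])

```text
t: 8.2
eef_pos: [569.6, -17.6, 5.8]
ee_rot: [[0.995, 0.099, 0.0], [0.099, -0.995, 0.001], [0.0, -0.001, -1.0]]
contact_force: [-0.2, -0.4, 0.3]
gripper_width: 0.1
```

```bash
python3 - <<'E'
from w import *
s,f=wrist('w6');print(s['t'],s['eef_pos'],s['contact_force'])
f=grab_frame('scene');pickle.dump(f,open('s6.pkl','wb'))
cv2.imwrite('pics/s6.png',cv2.resize(f['frame'][180:270,160:320,::-1],None,fx=5,fy=5,interpolation=2))
E
```

```text
8.2 [569.60375363 -17.64130812   5.77405159] [-0.1778704  -0.41347049  0.28056388]
```

View pics/w6.png

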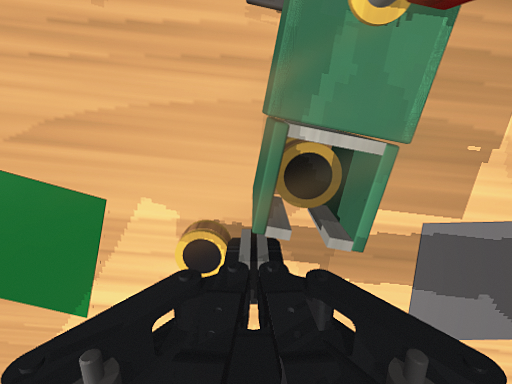

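View pics/s6.png

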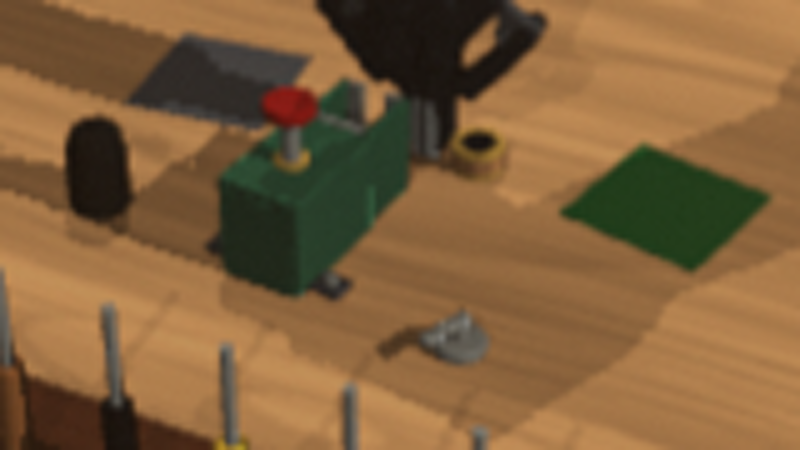

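The ferrule stands at (202,254), just ahead of the fingertips and clear of the feeder. The feeder looks unchanged, with the other ferrules still inside.

```bash
python3 - <<'E'
from h import *
f=pickle.load(open('w6.pkl','rb'))
p=onz(f,[(202,254),(178,254),(226,254)],16)
g=onz(f,[(106,200),(87,317)],0)
R=np.array([[.995,.099],[.099,-.995]])
print(p);print((p[:,:2]-[569.6,-17.6])@R);print(g,(g[:,:2]-[569.6,-17.6])@R)
E
```

```text
[[567.01315337  10.42148227  16.        ]
 [565.75797557  23.24270763  16.        ]
 [568.27794468  -2.4162391   16.        ]]
[[  0.20021435 -28.13747268]
 [  0.22061375 -41.01885451]
 [  0.18774729 -15.23872557]]
[[586.64748659  68.3322023    0.        ]
 [505.01278965  84.51660341   0.        ]] [[  25.46953718  -83.81484012]
 [ -54.15473056 -108.00015422]]
```

Request:
arm_command([
  {"tx": 0,"ty": -0.4,"tz": 0,"wx": 0,"wy": 0,"wz": 0},
  {"tx": 0,"ty": -0.9,"tz": 0,"wx": 0,"wy": 0,"wz": 0},
  {"tx": 0,"ty": -1.5,"tz": 0,"wx": 0,"wy": 0,"wz": 0},
  {"tx": 0,"ty": -2.1,"tz": 0,"wx": 0,"wy": 0,"wz": 0},
  {"tx": 0,"ty": -2.7,"tz": 0,"wx": 0,"wy": 0,"wz": 0},
  {"tx": 0,"ty": -3.3,"tz": 0,"wx": 0,"wy": 0,"wz": 0},
  {"tx": 0,"ty": -3.9,"tz": 0,"wx": 0,"wy": 0,"wz": 0},
  {"tx": 0,"ty": -4.5,"tz": 0,"wx": 0,"wy": 0,"wz": 0},
  {"tx": 0,"ty": -5.1,"tz": 0,"wx": 0,"wy": 0,"wz": 0},
  {"tx": 0,"ty": -5.7,"tz": 0,"wx": 0,"wy": 0,"wz": 0},
  {"tx": 0,"ty": -6.3,"tz": 0,"wx": 0,"wy": 0,"wz": 0},
  {"tx": 0,"ty": -6.6,"tz": 0,"wx": 0,"wy": 0,"wz": 0},
])

```text
t: 9.5
eef_pos: [562.9, 48.6, 5.8]
ee_rot: [[0.995, 0.1, -0.0], [0.1, -0.995, 0.001], [0.0, -0.001, -1.0]]
contact_force: [0.2, -0.4, 0.5]
gripper_width: -0.1
```

```bash
python3 - <<'E'
from w import *
s,f=wrist('w7');print(s['t'],s['eef_pos'],s['contact_force'])
E
```

```text
9.5 [562.94817588  48.60414661   5.79612443] [ 0.2073004  -0.36686733  0.51624164]
```

View pics/w7.png

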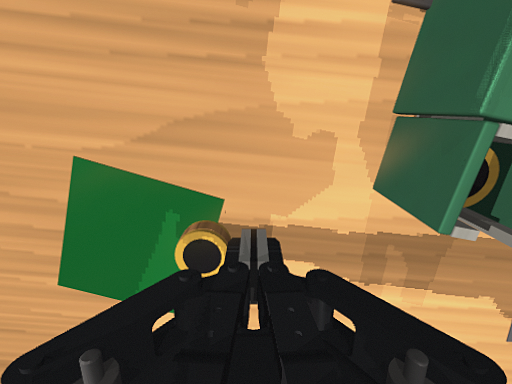

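The ferrule is still upright and centred at (202,255), just crossing the edge of the felt. About 41 mm remains, then I'll back off.

Request:
arm_command([
  {"tx": 0,"ty": -0.4,"tz": 0,"wx": 0,"wy": 0,"wz": 0},
  {"tx": 0,"ty": -0.9,"tz": 0,"wx": 0,"wy": 0,"wz": 0},
  {"tx": 0,"ty": -1.5,"tz": 0,"wx": 0,"wy": 0,"wz": 0},
  {"tx": 0,"ty": -2.1,"tz": 0,"wx": 0,"wy": 0,"wz": 0},
  {"tx": 0,"ty": -2.7,"tz": 0,"wx": 0,"wy": 0,"wz": 0},
  {"tx": 0,"ty": -3.2,"tz": 0,"wx": 0,"wy": 0,"wz": 0},
  {"tx": 0,"ty": -3.6,"tz": 0,"wx": 0,"wy": 0,"wz": 0},
  {"tx": 0,"ty": -3.9,"tz": 0,"wx": 0,"wy": 0,"wz": 0},
  {"tx": 0,"ty": -4.1,"tz": 0,"wx": 0,"wy": 0,"wz": 0},
  {"tx": 0,"ty": -4.1,"tz": 0,"wx": 0,"wy": 0,"wz": 0},
  {"tx": 0,"ty": -3.6,"tz": 0,"wx": 0,"wy": 0,"wz": 0},
  {"tx": 0,"ty": -2.6,"tz": 0,"wx": 0,"wy": 0,"wz": 0},
  {"tx": 0,"ty": -1,"tz": 0,"wx": 0,"wy": 0,"wz": 0},
  {"tx": 0,"ty": -0.5,"tz": -1,"wx": 0,"wy": 0,"wz": 0},
  {"tx": 0,"ty": -0.5,"tz": -4,"wx": 0,"wy": 0,"wz": 0},
  {"tx": 0,"ty": -0.5,"tz": -8,"wx": 0,"wy": 0,"wz": 0},
  {"tx": 0,"ty": -0.5,"tz": -12,"wx": 0,"wy": 0,"wz": 0},
  {"tx": 0,"ty": -0.5,"tz": -15,"wx": 0,"wy": 0,"wz": 0},
  {"tx": 0,"ty": -0.5,"tz": -15,"wx": 0,"wy": 0,"wz": 0},
])

```text
t: 11.45
eef_pos: [566.2, 52.8, 163.2]
ee_rot: [[0.995, 0.099, 0.012], [0.099, -0.995, 0.001], [0.012, 0.001, -1.0]]
contact_force: [0.9, 0.8, -0.3]
gripper_width: 0.2
```

```bash
python3 - <<'E'
from w import *
s,f=wrist('w8');print(s['t'],s['eef_pos'],s['contact_force'])
for n in('top','scene'):
    f=grab_frame(n);pickle.dump(f,open(n+'8.pkl','wb'))
    c=f['frame'][130:240,200:350] if n=='top' else f['frame'][180:270,160:320]
    cv2.imwrite(f'pics/{n}8.png',cv2.resize(c[:,:,::-1],None,fx=5,fy=5,interpolation=2))
E
```

```text
11.45 [566.23206024  52.75505314 163.20801877] [ 0.89648189  0.81720063 -0.25112591]
```

View pics/w8.png

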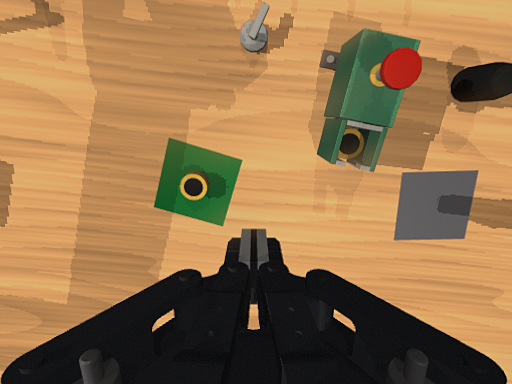

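View pics/top8.png

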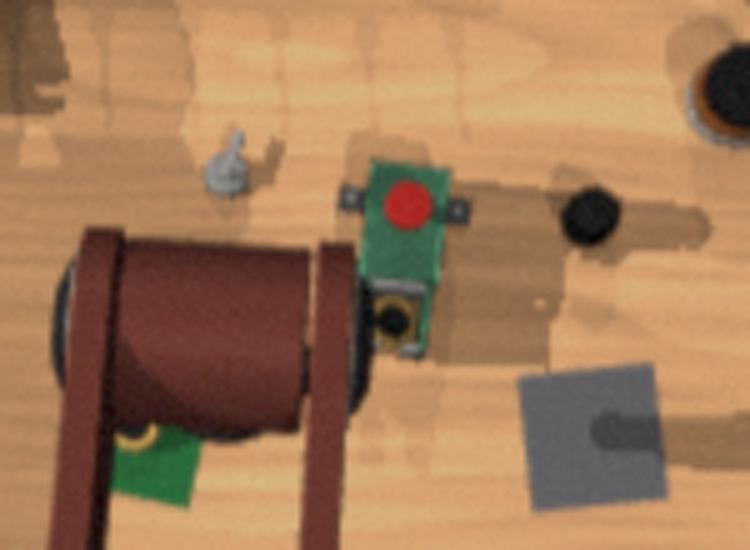

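View pics/scene8.png

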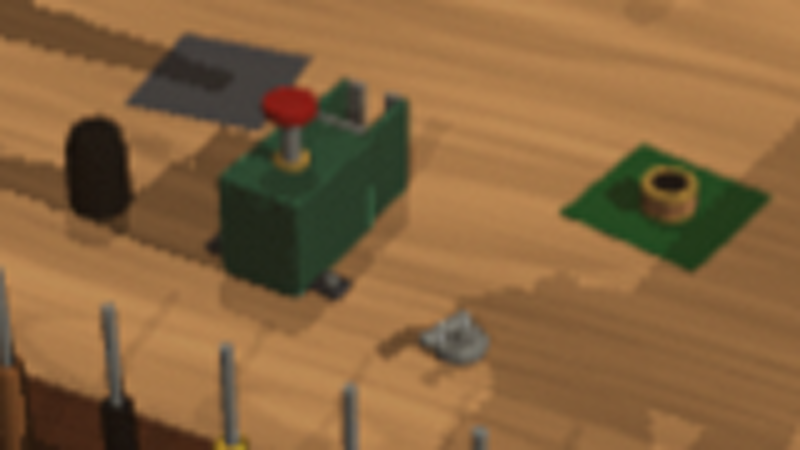

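The ferrule stands upright near the middle of the green felt, at (193,186) in the wrist view. The feeder, cap and pad cup are where they were. Before handing in, I'll measure the margin to the felt's edges and let the arm settle.

Request:
arm_command([
  {"tx": 0,"ty": 0,"tz": 0,"wx": 0,"wy": 0,"wz": 0},
  {"tx": 0,"ty": 0,"tz": 0,"wx": 0,"wy": 0,"wz": 0},
  {"tx": 0,"ty": 0,"tz": 0,"wx": 0,"wy": 0,"wz": 0},
  {"tx": 0,"ty": 0,"tz": 0,"wx": 0,"wy": 0,"wz": 0},
])

```text
t: 12.0
eef_pos: [561.7, 53.1, 154.8]
ee_rot: [[0.995, 0.099, -0.002], [0.099, -0.995, 0.001], [-0.002, -0.001, -1.0]]
contact_force: [-0.0, 0.1, 0.0]
gripper_width: 0.0
```

```bash
python3 - <<'E'
from w import *
f=pickle.load(open('w8.pkl','rb'))
g=onz(f,[(170,138),(242,160),(223,226),(155,207)],0)[:,:2];c=onz(f,[(193.5,186.5)],16)[0,:2]
print(g.round(0),c,'margin',cv2.pointPolygonTest(g.astype(np.float32),(float(c[0]),float(c[1])),True)-15)
s,f=wrist('w9');print(s['t'],abs(s['joint_vel']).max(),s['contact_force'])
a=pickle.load(open('f0.pkl','rb'))['scene']['frame'].astype(int);b=grab_frame('scene')['frame'].astype(int)
d=abs(a-b).max(2)>60
for x in comps(d,40):print('changed',x[0],x[1])
hand_in()
E
```

```text
[[603. 148.]
 [587.  68.]
 [505.  84.]
 [521. 165.]] [555.22550753 117.72063362] margin 24.526628824832137
12.0 0.00443932839144891 [-0.0130288   0.07705019  0.01408106]
changed 1046 [144.49713193  30.81453155]
changed 236 [375.44915254  30.86864407]
changed 145 [386.08965517  17.48965517]
changed 439 [379.38952164  83.48747153]
changed 43 [329.39534884  72.20930233]
changed 111 [390.97297297  82.47747748]
changed 117 [362.71794872  88.        ]
changed 1639 [272.52837096 131.19890177]
changed 55 [245.27272727 113.21818182]
changed 1413 [212.69568294 133.96532201]
changed 546 [ 20.87728938 133.1043956 ]
changed 60 [294.1 218.3]
the job is handed in; nothing more can be done
```

I pressed the plunger once and pushed the fed ferrule onto the green felt, then handed the job in at about t = 12 s.

- **Press:** the plunger went down its full 26 mm to the stop, with the force rising to 13 N there, and sprang back up when I lifted. One ferrule came out.
- **Push:** I pushed it with shut fingertips in three strokes, then backed off and raised the arm clear.

**Last checks:** the ferrule stands upright at about (555, 118) mm, and its edge is about 24 mm inside the nearest edge of the felt. The plunger is up and the remaining stack is still visible in the magazine. In the views taken after the push, the feeder, cap and pad cup show no shift. The arm was at rest with no contact force.

**Disagreements:** the wrist and top cameras disagreed by up to about 3 mm in x and y on the ferrule and the felt, well within the margin. In the before-and-after scene comparison, the only listed change among the items near the feeder and felts was the ferrule itself. The other changes were high or far left in the picture; I took them to be the arm and its shadow and did not check each one.

The first move command was refused for missing keys, and nothing moved because of it.

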